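Unlock the shoe-repair shop's cash box

ROBOT

A 7-joint arm with a two-finger parallel gripper is mounted at the origin on the work surface. World frame = base frame: x ahead of the robot, y to its left, z up, the work surface at z = 0. Lengths are in m, angles in degrees, forces in N, time in s.
With the tool pointing down it reaches from about 0.425 to 0.875 m from the base axis. Payload 4.7 kg.
Tool frame: the origin (TCP) lies between the finger pads; the fingertips stand env.finger_overhang ahead of it and the grasp point (between the pads) lies 5 mm behind it (env.finger_overhang is the distance from the TCP to the fingertips, in m); z points along the fingers, y is the line along which they close (so a half turn about z gives the same grasp; the last joint's range is limited). The gripper opens to 87 mm and grips with 3 to 60 N. Pads are 19 mm wide; open, the fingers measure 117 mm over their backs; the gripper's body (75 mm by 190 mm) begins 51 mm behind the grasp point.
Start: joints at [71.74, 18.392, -4.016, 83.108, 1.295, 78.541, -3.26], TCP at [0.212, -0.614, 0.237] pointing down, gripper open.
Joint ranges: [-163.93, 163.93], [-17.29, 119.83], [-79.2, 71.16], [3.27, 140.29], [-89.18, 269.18], [5.43, 117.66], [-154.24, 154.24]. Speed limits (degrees/s): [147.25, 147.25, 180, 180, 180, 180, 180].

INTERFACE

Orientations are given as [roll, pitch, yaw] about the fixed x, y, z axes, in that order (R = Rz(yaw) Ry(pitch) Rx(roll)).
In Python, from cell import telemetry, eyes, env, models gives the robot as it stands. The module is installed in compiled form; this text tells all that it offers.
- The arm moves only by the tool drive_tool, never from a script. Its arguments are lists of equal length, an entry for each row: "angular": the turn, a rotation vector about the tool's x, y, z in rad, a list of three; "delta_pos": the shift along the tool's x, y, z in cm, a list of three; "gripper": the finger opening in cm, from 0 to 8.7. A call has 1 to 20 rows; each row shifts and turns the commanded pose from where the row before left it, along the tool's axes as they then stand; what a row does not reach is not made up. A row lasts 1/10 s, in which the tool goes at most 50 mm and 8.59 degrees, less where a joint would pass 70% of its speed; a pose out of reach is approached as far as the arm can. A call with a gripper value outside its range is refused whole. The fingers move at their own pace and stop on an object; "squeeze" is the grip in N (left out, the last holds). Time passes only in rows, so rows that do not move let the fingers close. It gives the time, the measured TCP pose, the force, the opening and the grip force at its end, in the units of the state.
- telemetry.get_obs(): the state, without advancing time (a new reading comes with each control period).
- eyes.read_camera(name): name is "side" or "top"; returns a dict with "pixels" (384x512x3 uint8, red, green, blue), "mtx" (3x3 intrinsics, pixels), "D" ([k1, k2, p1, p2, k3] as OpenCV has them; the pictures are not rectified), "origin" and "orientation" of the camera in the world. Camera axes: x right, y down, z forward; pixel columns grow to the right and rows downward; lengths in m; the calibration is good to about 2 mm. A picture is of the moment at which its call begins. There is no depth.
- env.sign_off(): hands the job in; it is judged then, once.
Trained networks look in a picture, given as the dict that the camera call returned (one of the last four; its "shot" number tells which), for a name from the list of things; names that differ only in an ending like _2 or _b are one class to them, and where a whole thing is asked for, a point or a joint stands for the part that bears it (a point fixed in the world has none). Each returns a list of dicts, best first, with "p" (0 to 1); they miss things now and then, are a little off and sometimes report something else, mostly with a low value. They report only what shows in the picture. A call takes as long as a camera call. They do not tell look-alikes from the thing itself.
- models.search_frame(picture, target): "centre" ([column, row] in pixels, amid what is visible of it).
- models.cut_out(picture, target): "pixels" (384x512 bool, what is visible of it) and "centre" ([column, row] in pixels, amid what is visible of it).
The state is a dict: "time_s": time; "qpos": joint angles; "joint_velocities": joint speeds; "effort": joint torques, N m; "tool_pos": TCP position; "tool_rot": TCP orientation; "force": force on the tool from outside, world axes, zero at the start; "wrist_torque": the same for the moment, N m; "grip_width": finger opening in m; "grasp_force": force on a finger pad.
Only numpy, scipy, OpenCV 4.12 (cv2) and the standard library are available. Lean on these libraries where they do the work, as an engineer would, in place of code of your own. Each camera call takes 0.05 s, during which the arm holds its last target. There are 200 camera calls.

TASK

Open up the grey cash box for the day: take the red-headed key out of the key stand, push it fully home in the keyhole of the brass lock plate on the sloped front, and turn it clockwise (seen looking at the lock) as far as it goes, about a quarter turn, so that the hidden bolt lets go and the lid springs up by itself. Then let go and leave the key there, turned in the lock. Leave the other two keys in the stand and everything else on the bench where it is.

Things in the scene. Friction and masses are not known exactly. Their poses are not given: they have to be found in the camera images.
- red_key_head (a point): Red-headed steel key, 115 mm long, 0.1 kg, standing tip down in one of the three places of the key stand (which one varies), head centre 105 mm above the table. The point is the centre of its head, a flat red block 14 mm thick (x axis), 44 mm wide (y) and 40 mm high (z, along the key from tip to head). Lift it straight up 50 mm to clear the stand. The key is the same turned half round about z.
- red_key_collar (a point): Underside of the steel collar round the red key's shank, 50 mm below the head centre; the collar is 38 mm across and 6 mm thick. In the stand the key hangs by it. Between collar and head 24 mm of bare round shank, 8 mm in diameter.
- red_key_tip (a point): Tip of the red key: centre of the end face of its bit, 95 mm below the head centre along the key; same axes as the head. The bit is a flat blade 8 mm thick (x), 26 mm wide (y) and 14 mm long (z), in the same plane as the head; above it a round shank of 8 mm.
- stand: Fixed wooden key stand, 60 mm (x) by 200 mm (y) by 55 mm high; origin at the centre of its underside, z up. Three keys stand in it in a row along its y axis at y = -68, 0 and +68 mm, their heads' wide side along the row, in slots 14.5 by 37 mm, a little wider than the keys.
- blue_key_head (a point): Same shape and size as the red key but with a blue head and a bit that does not fit this lock. The point is the centre of its head; leave it in the stand.
- yellow_key_head (a point): Same shape and size as the red key but with a yellow head and a bit that does not fit this lock. The point is the centre of its head; leave it in the stand.
- keyhole (a point): Centre of the keyhole's mouth, in the middle of the brass lock plate on the cash box's sloped front, 76 mm above the table. z: out of the face, towards the front and up, tilted 35 degrees from vertical (the key goes in along -z); x: up the slope; y: level, across the box. The keyhole is a slot 11 mm along x by 29 mm along y through a 26 mm thick plate, with a 3 mm chamfer round its mouth.
- cashbox: Fixed grey steel cash box, 200 mm deep (x), 220 mm wide (y), 100 mm high; origin at the centre of its underside, z up, front to -x. The front slopes back over 90 mm and carries the brass lock plate (90 by 70 mm); the flat lid lies behind it. The red key is fully home when its collar rests on the plate: tip 45 mm under the face, head centre 50 mm above it, key's y along the slot.
- cylinder (a joint): Turning cylinder behind the lock plate, rad: 0 locked, in line with the keyhole, 1.3 at its stop; grows clockwise seen looking at the face (right-handed about the keyhole's -z) and stays where left (0.1 N m friction). The key has about 0.15 rad of play, so turns about 1.45 in all, and can turn only with its tip 40 mm or more under the face; once turned it is captive. The bolt lets go near 0.95.
- lid (a joint): Sprung lid of the cash box, hinged along its rear edge, rad: 0 shut and bolted, springs up by itself to 0.35 when the bolt is withdrawn.
- polish_tin_mid (a point): Bystander: round black shoe-polish tin with a pale lid, 80 mm across, 26 mm high, standing in front of the cash box. The point is its centre.
- spool_mid (a point): Bystander: yellow thread spool, 42 mm across, 55 mm high, standing behind the key stand. The point is its centre.
- glue_mid (a point): Bystander: amber glue bottle, 64 mm across, 130 mm high. The point is its centre, half-way up.
- hammer_grip (a point): Bystander: shoemaker's hammer lying on the bench. The point is on its handle.
- brush_grip (a point): Bystander: flat glue brush with a wooden handle lying on the bench. The point is on its handle.
- sneaker_mid (a point): Bystander: red sneaker, 270 mm long, 100 mm high. The point is its centre, 50 mm up.
Mind the look-alikes: they are no part of the job. What is shaped like the part that bears red_key_head but green or purple is not meant.

How it is judged (in metres and radians):
On the way, in this order (a step that is already met when the one before it is completed fails the run):
1. the red key is fully home in the keyhole, its collar on the plate (tip at least 41 mm under the face) (z of red_key_tip in the frame of keyhole below -0.041 m and x of red_key_head in the frame of keyhole between -0.012 and 0.012 m and y of red_key_head in the frame of keyhole between -0.012 and 0.012 m and x of red_key_tip in the frame of keyhole between -0.006 and 0.006 m and y of red_key_tip in the frame of keyhole between -0.006 and 0.006 m), for 0.2 s.
2. the cylinder is turned at least 1.1 rad and the lid has sprung up at least 0.2 rad (value of joint cylinder above 1.1 rad and value of joint lid above 0.2 rad), for 0.2 s.
At the end, for the whole second after the job is handed in: The lock cylinder is turned at least 1.1 rad, the lid has sprung up at least 0.2 rad, and the red key is left at rest in the lock, its tip at least 38 mm under the face and within 6 mm of the keyhole's axis, its head centre within 12 mm of it either way (all of step 2 and z of red_key_tip in the frame of keyhole below -0.038 m and x of red_key_head in the frame of keyhole between -0.012 and 0.012 m and y of red_key_head in the frame of keyhole between -0.012 and 0.012 m and x of red_key_tip in the frame of keyhole between -0.006 and 0.006 m and y of red_key_tip in the frame of keyhole between -0.006 and 0.006 m and linear speed of red_key below 0.02 m/s); the robot touches nothing.
It fails at once if the blue or the yellow key moves more than 25 mm (distance of any of blue_key_head, yellow_key_head from where it was at the start of the episode above 0.025 m).
It fails at once if a bystander (polish tin, spool, glue, hammer, brush, sneaker) moves more than 30 mm (distance of any of polish_tin_mid, spool_mid, glue_mid, hammer_grip, brush_grip, sneaker_mid from where it was at the start of the episode above 0.03 m).
It also fails if it takes over 54 s, if anything falls off the work surface, if the arm or the gripper's body presses on something with over 40 N, if the wrist force passes 120 N, or if a joint passes its speed limit or range.

## Working session

There is one attempt and no reset: what is moved stays moved. The work goes in short steps, Python scripts to look and compute and a tool call to move; the robot and the scene stay as the last step left them, time stands still between calls to the robot, and variables do not carry over. Pictures are saved under pics/ and viewed, at most 10 in all, crops included, and the job is handed in when it is done.

Besides the shell and the picture viewer there is one more tool, called after "Emit:" as name(argument=value, ...) on one line, values as JSON. drive_tool: Moves the arm, as the interface text tells. Its arguments: {"type":"object","properties":{"angular":{"type":"array","items":{"type":"array","items":{"type":"number"}}},"delta_pos":{"type":"array","items":{"type":"array","items":{"type":"number"}}},"gripper":{"type":"array","items":{"type":"number"}},"squeeze":{"type":"number"}},"required":["angular","delta_pos","gripper"]}

```bash
mkdir -p pics; cat > h.py <<'E'
import numpy as np, cv2
from cell import telemetry, eyes, env, models
from scipy.spatial.transform import Rotation as R
def cam(n): return eyes.read_camera(n)
def RT(p):
    o=np.array(p["orientation"],float)
    if o.shape==(3,3): return o
    return R.from_euler('xyz',o,degrees=True).as_matrix()
def ray(p,uv):
    n=cv2.undistortPoints(np.array([[uv]],float),np.array(p["mtx"]),np.array(p["D"]))[0,0]
    d=RT(p)@np.array([n[0],n[1],1]); return np.array(p["origin"]),d/np.linalg.norm(d)
def tri(rs):
    A=sum(np.eye(3)-np.outer(d,d) for o,d in rs);b=sum((np.eye(3)-np.outer(d,d))@o for o,d in rs)
    x=np.linalg.solve(A,b); return x,[np.linalg.norm((np.eye(3)-np.outer(d,d))@(x-o)) for o,d in rs]
def atz(r,z): o,d=r; return o+d*(z-o[2])/d[2]
def proj(p,X):
    M=RT(p); X=np.atleast_2d(X); c=(X-np.array(p["origin"]))@M
    return cv2.projectPoints(c,np.zeros(3),np.zeros(3),np.array(p["mtx"]),np.array(p["D"]))[0][:,0]
E
cat > a.py <<'E'
from h import *
P={n:cam(n) for n in("side","top")}
for n in P: print(n,P[n]["origin"],P[n]["orientation"])
cv2.imwrite("pics/both.png",np.vstack([P[n]["pixels"][:,:,::-1] for n in P])[:,:])
for n in P: cv2.imwrite(f"pics/{n}.png",cv2.resize(P[n]["pixels"][:,:,::-1],(800,600),interpolation=cv2.INTER_CUBIC))
for t in ["red_key_head","blue_key_head","yellow_key_head","stand","keyhole","cashbox","polish_tin_mid","spool_mid","glue_mid","hammer_grip","brush_grip","sneaker_mid"]:
    for n in P: print(t,n,[(np.round(d["centre"],1).tolist(),round(d["p"],2)) for d in models.search_frame(P[n],t)[:4]])
print(env.finger_overhang,telemetry.get_obs())
E
python3 a.py
```

```text
side [ 0.5145284  -0.58495595  0.90311075] [-1.39934908e+02  7.88479537e-02 -7.51388286e+00]
top [0.53803618 0.06869294 1.23201514] [-177.37695191    0.60613939  -91.14462577]
red_key_head side [([202.1, 262.8], 0.83), ([230.3, 293.7], 0.76), ([294.5, 272.6], 0.75), ([192.1, 307.5], 0.67)]
red_key_head top [([326.0, 256.7], 0.74), ([361.5, 231.5], 0.64), ([329.4, 210.0], 0.63), ([345.3, 176.6], 0.61)]
blue_key_head side [([235.9, 325.7], 0.85)]
blue_key_head top [([389.8, 231.4], 0.7), ([378.2, 232.1], 0.59)]
yellow_key_head side [([238.1, 357.2], 0.93)]
yellow_key_head top [([415.0, 230.2], 0.46)]
stand side [([239.6, 341.4], 0.74), ([229.4, 298.8], 0.36)]
stand top [([378.8, 229.2], 0.88), ([377.1, 200.7], 0.26)]
keyhole side [([236.3, 176.1], 0.88)]
keyhole top [([233.3, 222.9], 0.82)]
cashbox side [([348.3, 330.2], 0.68), ([261.1, 177.2], 0.63), ([232.4, 327.3], 0.35)]
cashbox top [([223.5, 195.9], 0.84), ([378.2, 231.2], 0.16)]
polish_tin_mid side [([193.7, 191.9], 0.58)]
polish_tin_mid top [([365.0, 233.1], 0.75), ([229.5, 259.3], 0.65)]
spool_mid side [([273.8, 320.6], 0.62)]

[... 423 characters left out ...]
s': 1.3, 'qpos': array([71.73912588, 18.39149689, -4.01662744, 83.10796157,  1.29448997,
       78.54158155, -3.26174737]), 'joint_velocities': array([ 0.01513477,  0.04203325, -0.03232381, -0.02310555, -0.0149268 ,
        0.04559945,  0.027395  ]), 'effort': array([-1.12990063e-03, -4.91097558e+01, -4.03337572e-01, -3.12771535e+01,
       -6.36946899e-02,  3.38688155e-02,  6.17419374e-06]), 'tool_pos': array([ 0.2123413 , -0.61435051,  0.23658783]), 'tool_rot': array([1.79995932e+02, 2.13078085e-03, 1.90683311e+01]), 'force': array([ 0.09467351,  0.22943492, -0.23236222]), 'wrist_torque': array([ 0.01882378, -0.00745941,  0.0375396 ]), 'grasp_force': 0.0, 'grip_width': 0.08684258652937069}
```

View pictures.

View pics/side.png

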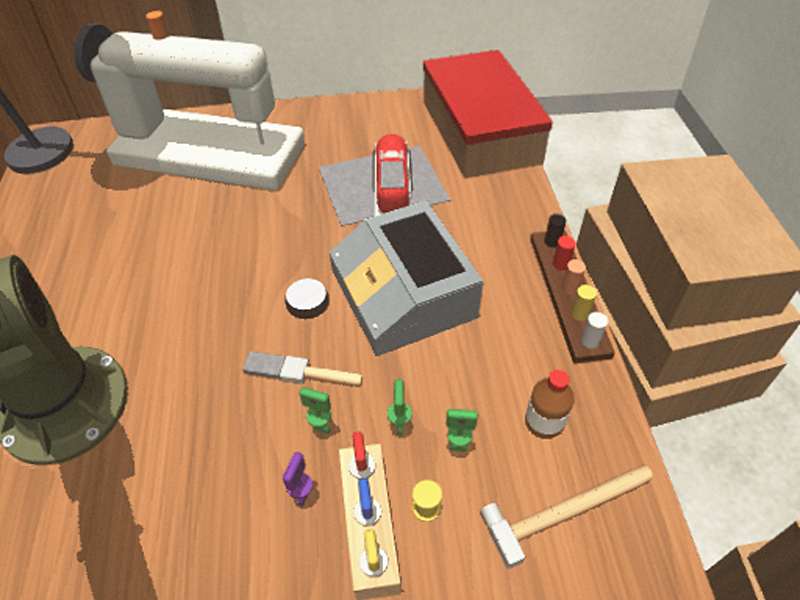

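View pics/top.png

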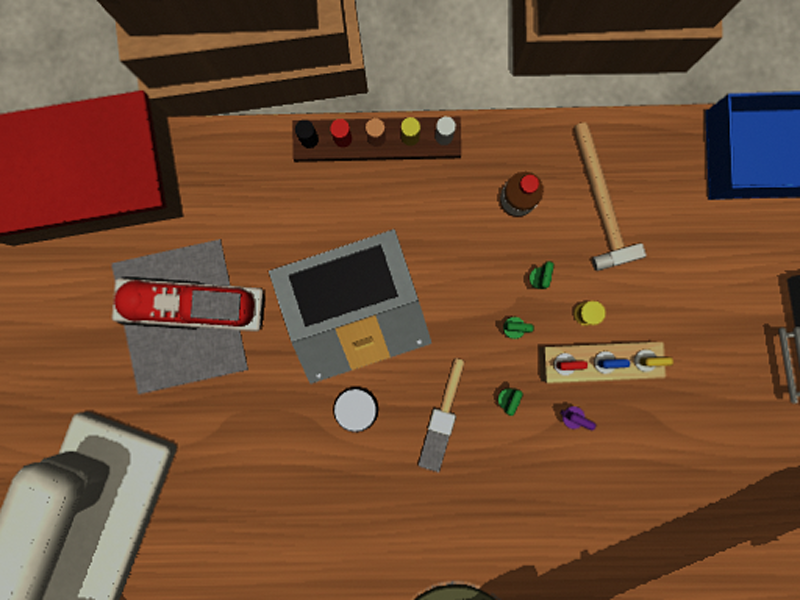

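Candidates for the red key (512-px picture coordinates):
- Side view: red key (230,290) in the stand's far slot; green look-alikes (202,263), (255,258), (295,273); purple (190,306).
- Top view: red key (363,233); greens (326,257), (329,210), (345,176); purple (370,267).
- Other red things: sneaker, box lid and bottle cap.

I choose the red head in the stand.

```bash
cat > b.py <<'E'
from h import *
from scipy.optimize import least_squares
P={n:cam(n) for n in("side","top")}
crop=P["side"]["pixels"][255:385,180:300,::-1]; crop2=P["top"]["pixels"][195:275,310:440,::-1]
k2=P["top"]["pixels"][180:260,180:290,::-1]
def up(i,w,h): return cv2.resize(i,(w,h),interpolation=cv2.INTER_CUBIC)
cv2.imwrite("pics/crop.png",np.hstack([up(crop,380,412),up(np.vstack([crop2[:,:110],k2]),400,412)[:,:]]))
hsv={n:cv2.cvtColor(P[n]["pixels"],cv2.COLOR_RGB2HSV) for n in P}
def blob(n,lo,hi,near,r=40,name=None):
    m=cv2.inRange(hsv[n],np.array(lo),np.array(hi))
    if lo[0]==0 and hi[0]<=8: m|=cv2.inRange(hsv[n],np.array([172]+lo[1:]),np.array([179]+hi[1:]))
    k=np.zeros_like(m); cv2.circle(k,tuple(map(int,near)),r,255,-1); m&=k
    c,l,s,ce=cv2.connectedComponentsWithStats(m); i=1+np.argmax(s[1:,4]); return l==i,ce[i],s[i,4]
res={}
for nm,lo,hi,ns,nt in [("red",[0,150,60],[8,255,255],(230,290),(363,233)),("blue",[105,130,50],[130,255,255],(234,318),(392,232)),("yellow",[22,150,90],[35,255,255],(238,352),(420,231))]:
    a=blob("side",lo,hi,ns,16);b=blob("top",lo,hi,nt,18)
    x,e=tri([ray(P["side"],a[1]),ray(P["top"],b[1])]); res[nm]=x
    print(nm,a[1],a[2],b[1],b[2],np.round(x,4),np.round(e,4))
d=res["yellow"]-res["red"]; print("stand row angle",np.degrees(np.arctan2(d[1],d[0])),np.linalg.norm(d))
cor=[]
import itertools
for n,c in(("side",(236,178)),("top",(233,219))):
    m,ce,s=blob(n,[15,110,80],[30,255,255],c,32)
    r=cv2.boxPoints(cv2.minAreaRect(np.argwhere(m)[:,::-1].astype(np.float32)))
    h=cv2.convexHull(np.argwhere(m)[:,::-1].astype(np.int32)); 
    q=cv2.approxPolyDP(h,5,True)[:,0]
    print(n,ce,s,q.tolist()); cor.append((n,ce,q))
    dk=(hsv[n][...,2]<90).astype(np.uint8)*255; print("mean hsv",hsv[n][m].mean(0))
ex=lambda yaw:R.from_euler('z',yaw)*R.from_euler('y',-35,degrees=True)
a=np.radians(35)
def pl(v,L):
    return ex(v[2]).apply(L)+[v[0],v[1],.076]
L=np.array([[sx*L1,sy*L2,0] for L1,L2 in[(.045,.035)] for sx in(-1,1) for sy in(-1,1)])
def f(v):
    o=[]
    for n,ce,q in cor:
        p=proj(P[n],pl(v,L)); 
        D=np.linalg.norm(p[:,None]-q[None],axis=2); o+=[ (p[i]-q[D[i].argmin()]) for i in range(4)]
    return np.concatenate(o)
x0=atz(ray(P["top"],(233.3,220)),.076)
best=min((least_squares(f,[x0[0],x0[1],np.radians(y)],loss="soft_l1") for y in(0,10,20,-10)),key=lambda s:s.cost)
print(x0,best.x,np.degrees(best.x[2]),best.cost,np.round(f(best.x),1))
for n in P:
    d=models.search_frame(P[n],"keyhole"); print(n,d[:1],proj(P[n],pl(best.x,[[0,0,0]])))
print(telemetry.get_obs()["time_s"])
E
python3 b.py
```

```text
red [229.69536424 287.83443709] 151 [366.84269663 233.47191011] 89 [ 0.4921 -0.1967  0.1125] [0.001 0.001]
blue [233.17699115 315.68141593] 113 [393.84705882 232.11764706] 85 [ 0.4943 -0.2622  0.1199] [0.0008 0.0008]
yellow [238.88461538 360.19230769] 26 [421.38271605 231.03703704] 81 [ 0.4955 -0.3422  0.088 ] [0.0018 0.0018]
stand row angle -88.6564352027305 0.1476259902681338
side [236.26655897 176.79806139] 619 [[253, 174], [229, 195], [220, 179], [242, 159]]
mean hsv [ 21.21163166 124.546042   238.70113086]
top [231.76756066 218.81481481] 783 [[249, 228], [225, 236], [215, 210], [240, 202]]
mean hsv [ 18.21711367 168.21583653 159.42528736]
[0.53147161 0.14198094 0.076     ] [0.5339336  0.14484783 0.30627859] 17.548470684865766 3.554503211343892 [-0.5  1.5 -0.9 -0.2  0.1  1.1  0.6 -1.2  0.6 -0.1 -0.2  0.3 -0.1 -0.9
 -1.  -0.1]
side [{'centre': [235.3, 176.1], 'p': 0.97}] [[235.60194429 176.99761707]]
top [{'centre': [231.5, 223.4], 'p': 0.65}] [[232.18942565 219.08048801]]
1.5
```

View pics/crop.png

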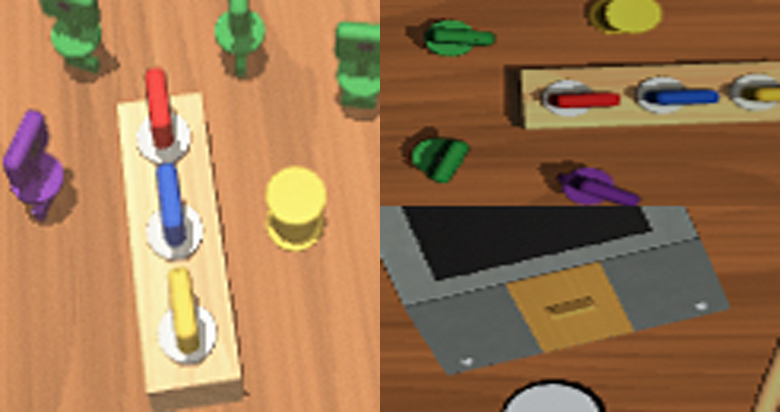

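```bash
cat > c.py <<'E'
from h import *
from scipy.optimize import least_squares
P={n:cam(n) for n in("side","top")}
obs=[("side",68,(229.7,287.8)),("top",68,(366.84,233.47)),("side",0,(233.18,315.68)),("top",0,(393.85,232.12)),("top",-68,(421.38,231.04))]
B=np.array([[a*.007,b*.022,c*.02] for a in(-1,1) for b in(-1,1) for c in(-1,1)])
def cen(n,y,v):
    X=R.from_euler('z',v[2]).apply(B+[0,y/1000,0])+[v[0],v[1],.105]
    h=cv2.convexHull(proj(P[n],X).astype(np.float32)); m=cv2.moments(h); return np.array([m["m10"],m["m01"]])/m["m00"]
f=lambda v:np.concatenate([cen(n,y,v)-uv for n,y,uv in obs])
s=least_squares(f,[.494,-.266,0],x_scale=[.01,.01,.1],diff_step=1e-4)
v=s.x; print(v,np.degrees(v[2]),np.round(f(v),1))
print("red head",R.from_euler('z',v[2]).apply([0,.068,0])+[v[0],v[1],.105])
for t,uv in dict(purple=(371,267),green=(327,257),green2=(330,209),tin=(228,262)).items(): print(t,atz(ray(P["top"],uv),.08))
E
python3 c.py
```

```text
[ 0.49349549 -0.26262382  0.00304391] 0.17440319125673412 [ 0.2  0.7 -1.3 -0.9 -0.4  3.1 -1.4 -0.1 -1.9  0.3]
red head [ 0.49328851 -0.19462413  0.105     ]
purple [ 0.40320016 -0.21225447  0.08      ]
green [ 0.43094362 -0.0995762   0.08      ]
green2 [ 0.55511094 -0.11081232  0.08      ]
tin [0.4228677  0.15739215 0.08      ]
```

Emit:
drive_tool(angular=[[0,0,0.1],[0,0,0.1]], delta_pos=[[2,-3,0],[2,-3,0]], gripper=[4,4])

```text
time_s: 1.8
tool_pos: [0.233, -0.5454, 0.236]
tool_rot: [-180.0, 0.0, 7.2]
force: [-0.3, 0.1, 0.1]
grip_width: 0.0776
grasp_force: 0.0
```

Emit:
drive_tool(angular=[[0,0,-0.145],[0,0,-0.145],[0,0,-0.145],[0,0,-0.145],[0,0,-0.145],[0,0,-0.145],[0,0,-0.145],[0,0,-0.145],[0,0,-0.145],[0,0,-0.145],[0,0,0]], delta_pos=[[0,0,0],[0,0,0],[0,0,0],[0,0,0],[0,0,0],[0,0,0],[0,0,0],[0,0,0],[0,0,0],[0,0,0],[0,0,0]], gripper=[4,4,4,4,4,4,4,4,4,4,4])

```text
time_s: 2.9
tool_pos: [0.2339, -0.5457, 0.2366]
tool_rot: [180.0, 0.0, 90.7]
force: [-0.1, 0.3, 0.1]
grip_width: 0.0401
grasp_force: 0.0
```

Emit:
drive_tool(angular=[[0,0,0],[0,0,0],[0,0,0],[0,0,0],[0,0,0],[0,0,0],[0,0,0],[0,0,0],[0,0,0],[0,0,0],[0,0,0],[0,0,0],[0,0,0]], delta_pos=[[2.9,2.2,0],[2.9,2.2,0],[2.9,2.2,0],[2.9,2.2,0],[2.9,2.2,0],[2.9,2.2,0],[2.9,2.2,0],[2.9,2.2,0],[2.9,2.2,0],[2.9,2.2,0],[2.9,2.2,0],[2.9,2.2,0],[0,0,0]], gripper=[4,4,4,4,4,4,4,4,4,4,4,4,4])

```text
time_s: 4.2
tool_pos: [0.4968, -0.1884, 0.237]
tool_rot: [179.9, -0.1, 91.0]
force: [-0.5, -0.0, -0.2]
grip_width: 0.04
grasp_force: 0.0
```

Emit:
drive_tool(angular=[[0,0,0],[0,0,0],[0,0,0],[0,0,0]], delta_pos=[[-0.6,-0.35,2],[0,0,2],[0,0,2.5],[0,0,0]], gripper=[4,4,4,4])

```text
time_s: 4.6
tool_pos: [0.4878, -0.2004, 0.1685]
tool_rot: [-179.7, -0.1, 90.5]
force: [-0.8, 0.8, -0.1]
grip_width: 0.0398
grasp_force: 0.0
```

```bash
cat > d.py <<'E'
from h import *
import sys
P={n:cam(n) for n in("side","top")}; o=telemetry.get_obs(); print(o["tool_pos"],o["tool_rot"],o["qpos"])
r=eval(sys.argv[2]); ims=[]
T=R.from_euler('xyz',o["tool_rot"],degrees=True)
for n,(u,v,w) in zip(("side","top"),r):
    im=np.ascontiguousarray(P[n]["pixels"][v:v+w,u:u+w,::-1]); k=400/w; im=cv2.resize(im,(400,400),interpolation=cv2.INTER_CUBIC)
    for z in (.014,float(sys.argv[3])):
        p=proj(P[n],T.apply([0,0,z])+o["tool_pos"])[0]; cv2.circle(im,(int((p[0]-u+.5)*k),int((p[1]-v+.5)*k)),3,(255,0,255),-1)
    ims.append(im)
cv2.imwrite(f"pics/{sys.argv[1]}.png",np.hstack(ims))
E
python3 d.py g1 "[(170,220,130),(310,170,130)]" 0.09
```

```text
[ 0.4901007  -0.2008954   0.17181599] [-1.79972060e+02 -8.16640727e-03  9.05689431e+01] [ 49.1941492    8.35592829 -32.13032323 104.11153011   4.75310525
  68.89372739  16.19026494]
```

View pics/g1.png

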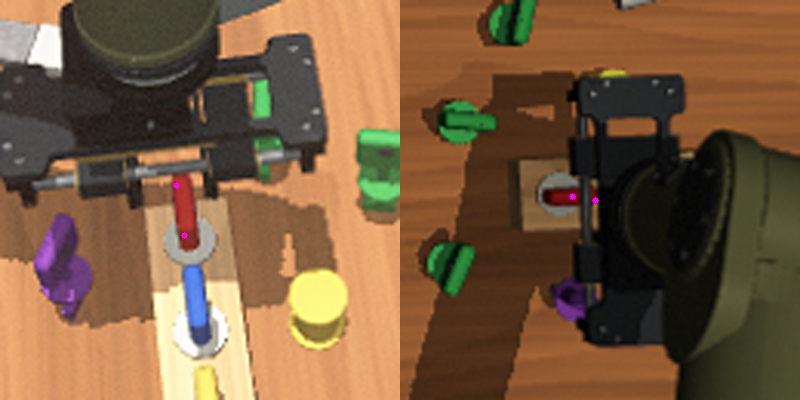

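Emit:
drive_tool(angular=[[0,0,0],[0,0,0],[0,0,0],[0,0,0],[0,0,0],[0,0,0],[0,0,0],[0,0,0]], delta_pos=[[0.55,0.3,0],[0,0,1.2],[0,0,1.5],[0,0,1.5],[0,0,1.5],[0,0,1.5],[0,0,0],[0,0,0]], gripper=[4,4,4,4,4,4,4,4])

```text
time_s: 5.5
tool_pos: [0.4931, -0.1949, 0.099]
tool_rot: [-180.0, -0.0, 90.7]
force: [0.1, -0.4, 0.1]
grip_width: 0.0402
grasp_force: 0.0
```

Emit:
drive_tool(angular=[[0,0,0],[0,0,0],[0,0,0],[0,0,0],[0,0,0],[0,0,0]], delta_pos=[[0,0,0],[0,0,0],[0,0,0],[0,0,0],[0,0,0],[0,0,0]], gripper=[1,1,1,1,1,1], squeeze=35)

```text
time_s: 6.1
tool_pos: [0.4934, -0.1952, 0.0999]
tool_rot: [180.0, 0.0, 90.7]
force: [-0.4, 0.6, 1.5]
grip_width: 0.014
grasp_force: 35.0
```

Emit:
drive_tool(angular=[[0,0,0],[0,0,0],[0,0,0],[0,0,0],[0,0,0],[0,0,0],[0,0,0],[0,0,0],[0,0,0],[0,0,0],[0,0,0],[0,0,0],[0,0,0],[0,0,0],[0,0,0],[0,0,0],[0,0,0],[0,0,0]], delta_pos=[[0,0,-1],[0,0,-2],[0,0,-3],[0,0,-3],[0,0,-3],[0,0,-2],[0,0,0],[2,-0.2,0],[3,-0.25,0],[3,-0.25,0],[3,-0.25,0],[3.5,-0.25,0],[3.5,-0.25,0],[3.5,-0.25,0],[3.5,-0.25,0],[3,-0.4,0],[2.8,-0.3,0],[1,0,0]], gripper=[1,1,1,1,1,1,1,1,1,1,1,1,1,1,1,1,1,1])

```text
time_s: 7.9
tool_pos: [0.4605, 0.1268, 0.2381]
tool_rot: [-179.8, -0.0, 91.0]
force: [-0.0, -0.1, -1.6]
grip_width: 0.0139
grasp_force: 35.0
```

Emit:
drive_tool(angular=[[0,0,-0.098],[0,0,-0.098],[0,0,-0.098],[-0.1,0,0],[-0.1,0,0],[-0.1,0,0],[-0.1,0,0],[-0.1,0,0],[-0.111,0,0],[0,0,0],[0,0,0],[0,0,0]], delta_pos=[[0,0,0],[0,0,0],[0,0,0],[0,0,0],[0,0,0],[0,0,0],[0,0,0],[0,0,0],[0,0,0],[0,0,0],[0,0,0],[0,0,0]], gripper=[1,1,1,1,1,1,1,1,1,1,1,1])

```text
time_s: 9.1
tool_pos: [0.479, 0.1204, 0.2362]
tool_rot: [157.3, 0.8, 107.1]
force: [0.4, 0.3, -0.7]
grip_width: 0.0136
grasp_force: 35.0
```

```bash
cat > e.py <<'E'
from h import *
K=np.array([.5339,.1448,.076]); F=R.from_euler('z',17.55,degrees=True)*R.from_euler('y',-35,degrees=True)
def rep(K=K,F=F):
    o=telemetry.get_obs(); T=R.from_euler('xyz',o["tool_rot"],degrees=True)
    G=R.from_matrix(F.as_matrix()@np.array([[0,1,0],[1,0,0],[0,0,-1.]]))
    print("t",o["time_s"],"q",np.round(o["qpos"],1),"grip",o["grip_width"],o["grasp_force"],"F",np.round(o["force"],1))
    print("TCP in face frame mm",np.round(F.inv().apply(o["tool_pos"]-K)*1000,1),"rotvec to go in tool axes",np.round((T.inv()*G).as_rotvec(),3))
    tipf=F.inv().apply(o["tool_pos"]+T.apply([0,0,.090])-K)*1000; print("tip face",np.round(tipf,1))
    print("tool-axes shift to tip 40 above (cm)",np.round(T.inv().apply(K+F.apply([0,0,.130])-o["tool_pos"])*100,2))
if __name__=="__main__": rep()
E
python3 e.py
```

```text
t 9.1 q [ -6.2 -17.1  -9.7 122.   -3.2  52.2   2.7] grip 0.013602481438008808 34.9927719309926 F [ 0.4  0.3 -0.7]
TCP in face frame mm [ 43.   -6.7 165.5] rotvec to go in tool axes [-0.216  0.016 -0.001]
tip face [23.7 -8.1 77.6]
tool-axes shift to tip 40 above (cm) [ 0.73 -3.44  4.38]
```

Emit:
drive_tool(angular=[[0,0,0],[0,0,0],[0,0,0],[0,0,0],[-0.03,0,0],[-0.03,0,0],[-0.03,0,0],[-0.03,0,0],[-0.03,0,0],[-0.03,0,0],[-0.03,0,0],[0,0.016,0],[0,0,0],[0,0,0]], delta_pos=[[0.2,-0.9,1.1],[0.2,-0.9,1.1],[0.2,-0.9,1.1],[0.1,-0.7,1.1],[0,0,0.3],[0,0,0.3],[0,0,0.3],[0,0,0.3],[0,0,0.3],[0,0,0.2],[0,0,0],[0,0,0],[0,0,0],[0,0,0]], gripper=[1,1,1,1,1,1,1,1,1,1,1,1,1,1])

```text
time_s: 10.5
tool_pos: [0.4922, 0.13, 0.1561]
tool_rot: [146.1, -0.1, 107.6]
force: [-0.1, -0.3, -1.0]
grip_width: 0.0138
grasp_force: 35.0
```

```bash
python3 e.py
```

```text
t 10.5 q [ -8.6 -17.2  -8.  135.7  -6.   27.4   5.2] grip 0.013782395791035853 34.99284735415131 F [-0.1 -0.3 -1. ]
TCP in face frame mm [ 9.7 -1.6 91. ] rotvec to go in tool axes [-0.019 -0.002  0.001]
tip face [ 8.1 -1.4  1. ]
tool-axes shift to tip 40 above (cm) [ 0.17 -1.05 -3.88]
```

Emit:
drive_tool(angular=[[0,0,0],[0,0,0],[0,0,0],[0,0,0],[0,0,0],[0,0,0]], delta_pos=[[0,0,-0.4],[0.06,-0.4,0],[0.06,-0.4,0],[0.06,-0.25,0],[0,0,0],[0,0,0]], gripper=[1,1,1,1,1,1])

```text
time_s: 11.1
tool_pos: [0.4879, 0.13, 0.1504]
tool_rot: [146.2, -0.1, 107.7]
force: [-0.2, 0.1, -1.5]
grip_width: 0.0137
grasp_force: 35.0
```

```bash
python3 e.py; python3 d.py k1 "[(180,110,110),(180,160,110)]" 0.09
```

```text
t 11.1 q [ -6.6 -17.2  -9.9 136.4  -7.5  27.    6.3] grip 0.013730637535282005 34.99298161827028 F [-0.2  0.1 -1.5]
TCP in face frame mm [ 3.1 -0.2 88.6] rotvec to go in tool axes [-0.021 -0.003  0.001]
tip face [ 1.2  0.  -1.3]
tool-axes shift to tip 40 above (cm) [ 0.03 -0.4  -4.13]
[0.48811101 0.13007885 0.15063257] [ 1.46202019e+02 -9.05837185e-02  1.07685734e+02] [ -6.62427519 -17.22716329  -9.91904552 136.37086233  -7.47862847
  26.96316248   6.30695496]
```

View pics/k1.png

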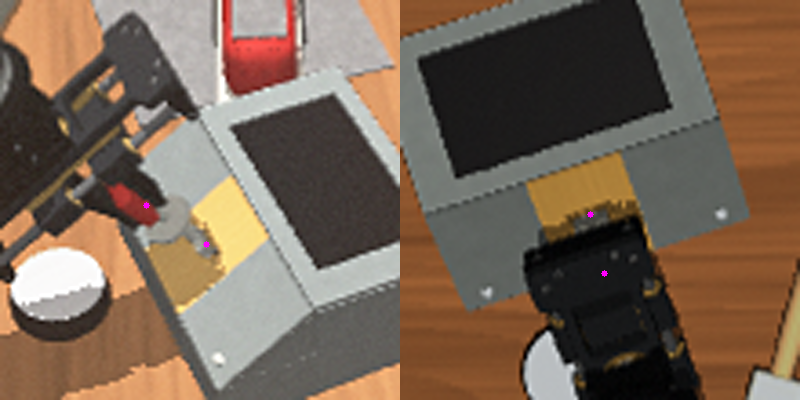

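Emit:
drive_tool(angular=[[0,0,0],[0,0,0],[0,0,0],[0,0,0],[0,0,0]], delta_pos=[[0,0,0.3],[0,0,0.3],[0,0,0.3],[0,0,0.3],[0,0,0]], gripper=[1,1,1,1,1])

```text
time_s: 11.7
tool_pos: [0.4942, 0.132, 0.1398]
tool_rot: [146.3, -0.1, 107.7]
force: [-0.3, -0.7, -1.5]
grip_width: 0.0135
grasp_force: 35.0
```

```bash
python3 e.py
```

```text
t 11.7 q [ -6.5 -15.2 -10.2 136.3  -7.2  25.1   6. ] grip 0.013521132131750107 34.992922958917916 F [-0.3 -0.7 -1.5]
TCP in face frame mm [ 2.5 -0.2 76.2] rotvec to go in tool axes [-0.022 -0.003  0.001]
tip face [  0.4   0.  -13.8]
tool-axes shift to tip 40 above (cm) [ 0.04 -0.37 -5.37]
```

Emit:
drive_tool(angular=[[-0.01,0,0],[-0.01,0,0],[0,0,0],[0,0,0],[0,0,0],[0,0,0],[0,0,0],[0,0,0]], delta_pos=[[0,-0.1,0.1],[0,-0.1,0.1],[0,0,0.4],[0,0,0.4],[0,0,0.4],[0,0,0.4],[0,0,0.4],[0,0,0]], gripper=[1,1,1,1,1,1,1,1])

```text
time_s: 12.5
tool_pos: [0.5047, 0.1354, 0.1206]
tool_rot: [145.1, -0.1, 107.7]
force: [0.6, -1.2, -1.2]
grip_width: 0.0138
grasp_force: 35.0
```

```bash
python3 e.py
```

```text
t 12.5 q [ -6.4 -12.2 -10.6 137.2  -7.   20.    6. ] grip 0.013839029330887829 34.99290802516043 F [ 0.6 -1.2 -1.2]
TCP in face frame mm [ 0.4 -0.2 54.2] rotvec to go in tool axes [-0.002 -0.003  0.001]
tip face [  0.2   0.1 -35.8]
tool-axes shift to tip 40 above (cm) [ 0.04 -0.06 -7.58]
```

9 mm more to the collar; going slowly until contact force shows.

Emit:
drive_tool(angular=[[0,0,0],[0,0,0],[0,0,0],[0,0,0],[0,0,0]], delta_pos=[[0,0,0.3],[0,0,0.3],[0,0,0.2],[0,0,0.15],[0,0,0]], gripper=[1,1,1,1,1])

```text
time_s: 13.0
tool_pos: [0.5099, 0.137, 0.1133]
tool_rot: [145.1, -0.1, 107.7]
force: [-0.1, 0.4, -1.3]
grip_width: 0.0136
grasp_force: 35.0
```

```bash
python3 e.py; python3 d.py k2 "[(180,110,110),(180,160,110)]" 0.04
```

```text
t 13.0 q [ -6.3 -10.6 -10.9 137.   -6.6  18.6   5.6] grip 0.01364154550810864 34.99296073336154 F [-0.1  0.4 -1.3]
TCP in face frame mm [ 0.7 -0.2 45.1] rotvec to go in tool axes [-0.002 -0.003  0.001]
tip face [  0.6   0.1 -44.9]
tool-axes shift to tip 40 above (cm) [ 0.04 -0.09 -8.49]
[0.50991039 0.13700633 0.11353879] [ 1.45075168e+02 -8.98740918e-02  1.07679224e+02] [ -6.26518216 -10.61467086 -10.90915922 136.96484933  -6.60244827
  18.62945704   5.62704368]
```

View pics/k2.png

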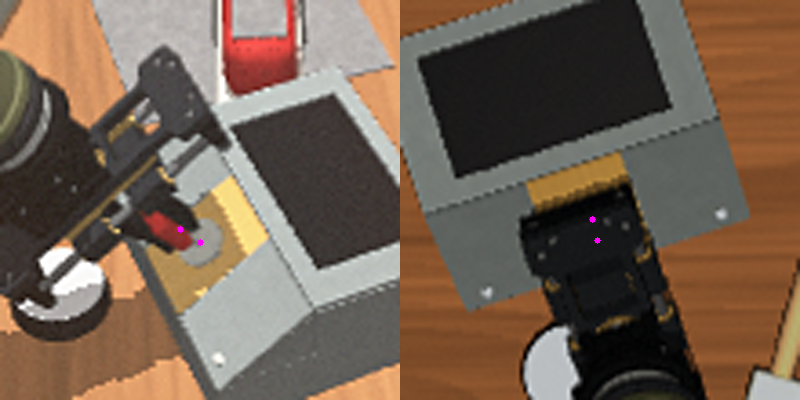

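The side view shows the collar at about (200,242), on or just above the plate. I'll nudge it down until I feel contact.

Emit:
drive_tool(angular=[[0,0,0],[0,0,0],[0,0,0],[0,0,0]], delta_pos=[[0,0,0.1],[0,0,0.1],[0,0,0],[0,0,0]], gripper=[1,1,1,1])

```text
time_s: 13.5
tool_pos: [0.5109, 0.1373, 0.1125]
tool_rot: [145.1, -0.1, 107.7]
force: [-8.3, -1.6, 6.9]
grip_width: 0.0139
grasp_force: 35.0
```

```bash
python3 e.py
```

```text
t 13.5 q [ -6.2 -10.3 -11.  136.9  -6.5  18.4   5.5] grip 0.013860364098938245 34.993550260551274 F [-8.3 -1.6  6.9]
TCP in face frame mm [ 1.1 -0.2 43.7] rotvec to go in tool axes [-0.001 -0.002  0.001]
tip face [  1.    0.  -46.3]
tool-axes shift to tip 40 above (cm) [ 0.04 -0.12 -8.63]
```

Emit:
drive_tool(angular=[[0,0,0],[0,0,0.1],[0,0,0.1],[0,0,0.1],[0,0,0.1],[0,0,0.1],[0,0,0.1],[0,0,0]], delta_pos=[[0,0,-0.05],[0,0,0],[0,0,0],[0,0,0],[0,0,0],[0,0,0],[0,0,0],[0,0,0]], gripper=[1,1,1,1,1,1,1,1])

```text
time_s: 14.3
tool_pos: [0.5107, 0.1375, 0.1124]
tool_rot: [150.1, -18.9, 78.4]
force: [-3.1, 0.9, 2.3]
grip_width: 0.0138
grasp_force: 35.0
```

```bash
python3 e.py; python3 -c "
from h import *
print(telemetry.get_obs()['wrist_torque'])"
```

```text
t 14.3 q [  1.1 -10.4 -17.8 136.7 -10.8  18.5 -25. ] grip 0.013833176959843775 34.993498655967414 F [-3.1  0.9  2.3]
TCP in face frame mm [ 1.   0.1 43.8] rotvec to go in tool axes [-0.002 -0.002 -0.599]
tip face [  0.9   0.3 -46.2]
tool-axes shift to tip 40 above (cm) [-0.05 -0.1  -8.62]
[0.00297261 0.97722872 0.23484841]
```

Turning well with little force; continue to the stop.

Emit:
drive_tool(angular=[[0,0,0.1],[0,0,0.1],[0,0,0.1],[0,0,0.1],[0,0,0.1],[0,0,0.1],[0,0,0.1],[0,0,0.07],[0,0,0.05],[0,0,0],[0,0,0]], delta_pos=[[0,0,0],[0,0,0],[0,0,0],[0,0,0],[0,0,0],[0,0,0],[0,0,0],[0,0,0],[0,0,0],[0,0,0],[0,0,0]], gripper=[1,1,1,1,1,1,1,1,1,1,1])

```text
time_s: 15.4
tool_pos: [0.5104, 0.138, 0.1124]
tool_rot: [174.0, -34.4, 28.4]
force: [-6.8, 2.5, 3.6]
grip_width: 0.0133
grasp_force: 35.0
```

```bash
python3 e.py; python3 d.py k3 "[(180,110,110),(180,160,110)]" 0.04;python3 -c "
from h import *
print(telemetry.get_obs()['wrist_torque'])"
```

```text
t 15.4 q [ 11.2 -10.7 -27.1 136.4 -16.8  18.8 -66.2] grip 0.013272718206174502 34.99372630845755 F [-6.8  2.5  3.6]
TCP in face frame mm [ 0.8  0.6 43.8] rotvec to go in tool axes [-0.004 -0.002 -1.415]
tip face [  0.7   1.  -46.2]
tool-axes shift to tip 40 above (cm) [-0.1   0.02 -8.62]
[0.51039393 0.13805769 0.11240208] [174.01989626 -34.45228374  28.39274992] [ 11.23041604 -10.68223569 -27.13420163 136.39755248 -16.78399432
  18.8371312  -66.24545312]
[0.25312868 1.26017016 0.48270177]
```

View pics/k3.png

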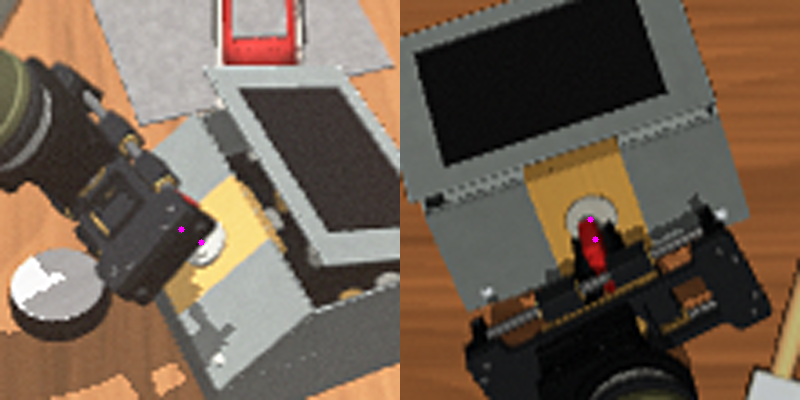

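The lid has sprung up in both views, with the key head standing crosswise. I'll add a little more turn for margin, then release and back off.

Emit:
drive_tool(angular=[[0,0,0.03],[0,0,0.03],[0,0,0],[0,0,0],[0,0,0]], delta_pos=[[0,0,0],[0,0,0],[0,0,0],[0,0,0],[0,0,0]], gripper=[1,1,1,1,1])

```text
time_s: 16.0
tool_pos: [0.5104, 0.1381, 0.1124]
tool_rot: [176.4, -34.7, 24.3]
force: [-4.7, 1.0, 2.8]
grip_width: 0.0137
grasp_force: 35.0
```

Emit:
drive_tool(angular=[[0,0,0],[0,0,0],[0,0,0],[0,0,0],[0,0,0],[0,0,0],[0,0,0],[0,0,0],[0,0,0],[0,0,0]], delta_pos=[[0,0,0],[0,0,0],[0,0,0],[0,0,0],[0,0,-0.7],[0,0,-0.7],[0,0,-0.7],[0,0,-0.7],[0,0,-0.7],[0,0,0]], gripper=[5,5,5,5,5,5,5,5,5,5])

```text
time_s: 17.0
tool_pos: [0.4919, 0.1311, 0.1424]
tool_rot: [176.4, -34.9, 24.0]
force: [0.5, -0.1, 0.3]
grip_width: 0.0499
grasp_force: 0.0
```

```bash
python3 e.py; python3 d.py k4 "[(180,110,110),(180,160,110)]" 0.04
```

```text
t 17.0 q [  9.1 -17.  -23.8 137.  -19.2  24.5 -67.9] grip 0.04988884473831236 0.0 F [ 0.5 -0.1  0.3]
TCP in face frame mm [ 1.9 -0.4 79.7] rotvec to go in tool axes [-1.000e-03 -2.000e-03 -1.479e+00]
tip face [  1.9  -0.3 -10.3]
tool-axes shift to tip 40 above (cm) [-0.18 -0.07 -5.03]
[0.49171483 0.1312758  0.14143693] [176.45988867 -34.81764097  23.98391063] [  9.14642198 -16.91294067 -23.8289413  137.03619405 -19.22634623
  24.47133568 -67.89672689]
```

View pics/k4.png

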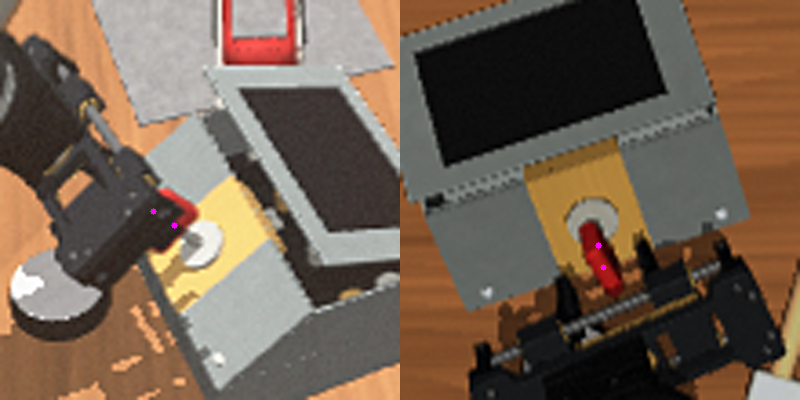

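The key is seated and turned, its collar is on the plate, the lid is up, and the fingers are open clear of the head.

Emit:
drive_tool(angular=[[0,0,0],[0,0,0],[0,0,0]], delta_pos=[[0,0,0],[0,0,0],[0,0,0]], gripper=[5,5,5])

```text
time_s: 17.4
tool_pos: [0.4915, 0.1312, 0.1406]
tool_rot: [176.5, -34.7, 23.9]
force: [0.5, 0.3, -1.0]
grip_width: 0.0498
grasp_force: 0.0
```

```bash
python3 -c "
from h import *
print(env.sign_off())"
```

```text
the job is handed in; nothing more can be done
None
```

The job is handed in at about 17 s of the 54 s allowed: the red key is fully home and left turned about 1.48 rad in the lock, the lid has sprung up, and the gripper is open and clear; no verdict came back.

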